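# Press the lid of a paint tin home all round

### The arm

A 6-joint arm with a two-finger parallel gripper is mounted at the origin on a cart in front of the work surface, level with it; the furniture and walls round the work are solid. World frame = base frame: x ahead of the robot, y to its left, z up, the work surface at z = 0. Lengths are in mm, angles in rad, forces in N, time in s.
With the tool pointing down it reaches from about 300 to 775 mm from the base axis. Payload 14.6 kg.
Tool frame: the origin (TCP) lies midway between the tips of the shut fingers; the grasp point (between the pads) lies 19 mm behind it; z points along the fingers, y is the line along which they close (so a half turn about z gives the same grasp; the last joint's range is limited). The gripper opens to 94 mm and grips with 3 to 60 N. Pads are 16 mm wide; open, the fingers measure 119 mm over their backs; the gripper's body (75 mm by 177 mm) begins 78 mm behind the grasp point.
Start: joints at [1.283, 0.3, 1.521, -0, 1.321, -0.067], TCP at [120.454, 536.638, 205.446] pointing down, gripper open.
Joint ranges: [-3.03, 3.03], [-0.79, 2.21], [0.23, 2.52], [-1.04, 4.18], [0, 3.07], [-2.55, 2.55]. Speed limits (rad/s): [2.22, 2.22, 2.57, 3.14, 3.14, 3.14].

### API

Orientations are given as [roll, pitch, yaw] about the fixed x, y, z axes, in that order (R = Rz(yaw) Ry(pitch) Rx(roll)).
In Python, from cell import * gives the robot as it stands. The module is installed in compiled form; this text tells all that it offers.
- The arm moves only by the tool servo_tool, never from a script. Its argument "motion" is a list of rows, each an object of numbers: "wx", "wy", "wz": the turn, a rotation vector about the tool's x, y, z in units of 2 rad (1.0 is 2 rad); "dx", "dy", "dz": the shift along the tool's x, y, z in units of 10 cm (1.0 is 10 cm); "fingers": the closure, from -1 (fully open) to 1 (shut). In form: [{"wx": .., "wy": .., "wz": .., "dx": .., "dy": .., "dz": .., "fingers": ..}, ...]. A call has 1 to 10 rows; each row is the pose to reach, as a shift and turn from the pose commanded when the call began, along the tool's axes at that moment; what a row does not reach only later rows make up. A row lasts 1/10 s, in which the tool goes at most 50 mm and 8.59 degrees, less where a joint would pass 70% of its speed; a pose out of reach is approached as far as the arm can. A call with a number of a shift or a turn outside -1 to 1 is refused whole. A call with a gripper value outside its range is refused whole. The fingers move at their own pace and stop on an object; "newtons" is the grip in N (left out, the last holds). Time passes only in rows, so rows that repeat a pose let the fingers close. It gives the time, the measured TCP pose, the force, the opening and the grip force at its end, in the units of the state.
- read_state(): the state, without advancing time (a new reading comes with each control period).
- camera(name): name is "scene" or "top" or "wrist"; returns a dict with "image" (480x640x3 uint8, red, green, blue), "fx", "fy", "cx", "cy" (pixels), "R" (3x3) and "t" (3): a world point X has camera coordinates R X + t. Camera axes: x right, y down, z forward; pixel columns grow to the right and rows downward; lengths in mm; the calibration is good to about 2 mm. The wrist camera is an equidistant fisheye: a pixel r from the principal point sees the ray r / f radians off the axis. A picture is of the moment at which its call begins. There is no depth.
- sign_off(): hands the job in; it is judged then, once.
Trained networks look in a picture, given as the dict that the camera call returned (one of the last four; its "shot" number tells which), for a name from the list of things; names that differ only in an ending like _2 or _b are one class to them, and where a whole thing is asked for, a point or a joint stands for the part that bears it (a point fixed in the world has none). Each returns a list of dicts, best first, with "conf" (0 to 1); they miss things now and then, are a little off and sometimes report something else, mostly with a low value. They report only what shows in the picture. A call takes as long as a camera call.
- spot_in(query, picture): "location" ([column, row] in pixels, amid what is visible of it).
- trace(query, picture): "pixels" (480x640 bool, what is visible of it) and "location" ([column, row] in pixels, amid what is visible of it).
The state is a dict: "clock": time; "joints": joint angles; "qd": joint speeds; "effort": joint torques, N m; "eef_pos": TCP position; "eef_rot": TCP orientation; "wrist_force": force on the tool from outside, world axes, zero at the start; "moment": the same for the moment, N m; "finger_gap": finger opening in mm; "finger_force": force on a finger pad.
Only numpy, scipy, OpenCV 4.12 (cv2) and the standard library are available. Lean on these libraries where they do the work, as an engineer would, in place of code of your own. Each camera call takes 0.05 s, during which the arm holds its last target. There are 200 camera calls.

### The job

The lid of the large paint tin is only laid in its mouth and stands proud. Shut the tin: run your fingertips round the lid's rim, pressing it down place after place, until it is fully home all the way round. Press on the rim and not on the sunken middle of the lid, which would dent, and do not lift, tip or shove the tin or disturb the things about it.

Things in the scene. Friction and masses are not known exactly. Their poses are not given: they have to be found in the camera images.
- tin: The large bare-metal paint tin (2.5 litre): an upright cylinder of 163 mm diameter, 150 mm high, with a paper band and a thin wire handle hanging down its wall. Nearly full, 2.7 to 4.1 kg, loose on the table. Origin: centre of its underside, on the table; z up along its axis. Its top edge is a rolled bead at z = 150 mm; inside it, at 148 mm, is the ring on which the lid seats.
- lid_mid (a point): Point on the lid's axis, level with the top of its rim (in the air over the sunken middle). The lid: a steel disc of 148 mm diameter with a raised flat rim 13 mm wide (60 to 74 mm from the axis) round a sunken middle. Fully home, the rim's top lies 151.5 mm above the tin's underside, 1.5 mm above the tin's rolled edge. This point starts 6 to 9 mm higher, the lid up to 2 mm out of level.
- lid_panel: The sunken thin middle of the lid, 119 mm across, 10 mm below the top of the rim; leave it alone (more than 4 N of contact dents it). Origin on the lid's axis, 3.5 mm under the level of the rim's top.
- small_tin: Smaller closed paint tin, 105 mm diameter, 120 mm high, already shut; a bystander. Origin: centre of its underside.
- brush: Wide paint brush, 225 x 72 x 19 mm, lying flat to the right; a bystander. Origin: centre of its underside.
- screwdriver: Screwdriver, 250 x 32 x 32 mm, lying flat to the right; a bystander. Origin: centre of its underside.
- rim_a (a point): Point on the top of the lid's rim, 67 mm from the lid's axis, on the tin's -x side (the middle of the rim's width); moves with the lid. The lid cannot move sideways in the mouth.
- rim_b (a point): Point on the top of the lid's rim, 67 mm from the lid's axis, on the tin's +y side (the middle of the rim's width); moves with the lid. The plug grips the mouth by equal dry friction all round, so the lid stays where it is put.
- rim_c (a point): Point on the top of the lid's rim, 67 mm from the lid's axis, on the tin's +x side (the middle of the rim's width); moves with the lid. A push of some 8 to 13 N at one place on the rim sinks that place, and the far side springs up by about a fifth of that; so one place after another must be pressed, and usually once more round.
- rim_d (a point): Point on the top of the lid's rim, 67 mm from the lid's axis, on the tin's -y side (the middle of the rim's width); moves with the lid. When home the lid stops hard.

How it is judged (in metres and radians):
At the end, for the whole second after the job is handed in: All round, the top of the lid's rim is less than 1.5 mm above its fully home level (151.5 mm over the underside of the tin, checked at four points a quarter apart), and the tin stands upright at rest within 30 mm of where it stood (z of each of rim_a, rim_b, rim_c, rim_d in the frame of tin below 0.153 m and angle between tin's own z axis and vertical below 0.03 rad and height (world z) of tin below 0.004 m and distance of tin from where it was at the start of the episode below 0.03 m and linear speed of tin below 0.01 m/s); the robot touches nothing.
It fails at once if the sunken middle of the lid is pressed with more than 4 N (contact force between anything else and lid_panel above 4 N).
It fails at once if the tin is lifted more than 8 mm, tipped more than 9 degrees or shoved more than 30 mm (height (world z) of tin above 0.008 m or angle between tin's own z axis and vertical above 0.16 rad or distance of tin from where it was at the start of the episode above 0.03 m).
It fails at once if the lid is prised up (its middle more than 11 mm proud) (z of lid_mid in the frame of tin above 0.1625 m).
It fails at once if the small tin, the brush or the screwdriver is moved more than 20 mm (distance of any of small_tin, brush, screwdriver from where it was at the start of the episode above 0.02 m).
It also fails if it takes over 72 s, if anything falls off the work surface, if the arm or the gripper's body presses on something with over 40 N, if the wrist force passes 120 N, or if a joint passes its speed limit or range.

## Working session

There is one attempt and no reset: what is moved stays moved. The work goes in short steps, Python scripts to look and compute and a tool call to move; the robot and the scene stay as the last step left them, time stands still between calls to the robot, and variables do not carry over. Pictures are saved under pics/ and viewed, at most 10 in all, crops included, and the job is handed in when it is done.

Besides the shell and the picture viewer there is one more tool, called after "Emit:" as name(argument=value, ...) on one line, values as JSON. servo_tool: Moves the arm, as the interface text tells. Its arguments: {"type":"object","properties":{"motion":{"type":"array","items":{"type":"object","properties":{"wx":{"type":"number"},"wy":{"type":"number"},"wz":{"type":"number"},"dx":{"type":"number"},"dy":{"type":"number"},"dz":{"type":"number"},"fingers":{"type":"number"}}}},"newtons":{"type":"number"}},"required":["motion"]}

```bash
mkdir -p pics
python3 - <<'E'
from cell import *
import cv2,numpy as np
s=read_state();print({k:np.round(v,3).tolist() for k,v in s.items()})
for n in("top","scene"):
    c=camera(n);cv2.imwrite(f"pics/{n}0.png",c["image"][:,:,::-1])
    print(n,c["fx"],c["fy"],c["cx"],c["cy"],np.round(c["R"],4).tolist(),np.round(c["t"],1).tolist())
    for q in("tin","lid_mid","lid_panel","small_tin"):
        r=trace(q,c)
        for d in r[:2]:
            p=d["pixels"];y,x=np.nonzero(p);print(q,round(d["conf"],2),d["location"],x.min(),x.max(),y.min(),y.max())
E
```

```text
{'clock': 0.0, 'joints': [1.283, 0.3, 1.522, 0.0, 1.321, -0.067], 'qd': [0.001, -0.001, 0.002, 0.002, -0.001, 0.001], 'effort': [-0.003, -53.182, -35.273, 0.071, 0.024, -0.0], 'eef_pos': [120.36, 536.418, 204.903], 'eef_rot': [-3.14, -0.0, 2.921], 'wrist_force': [-0.53, -0.658, 0.402], 'moment': [0.069, 0.003, -0.019], 'finger_force': 0.0, 'finger_gap': 93.954}
top 522.6653195479271 522.6653195479271 312.0023085407764 241.65801375448376 [[0.0916, -0.9958, 0.0027], [-0.9738, -0.0901, -0.2088], [0.2081, 0.0165, -0.978]] [-152.1, 524.5, 1310.5]
tin 0.91 [358.1, 259.0] 327 395 223 295
lid_mid 0.96 [362.5, 258.1] 332 392 225 285
small_tin 0.94 [150.0, 262.0] 121 175 238 285
scene 487.9294214172542 487.9294214172542 318.2560977098606 232.36232327174102 [[0.5312, -0.8472, -0.0005], [-0.4449, -0.2784, -0.8512], [0.721, 0.4524, -0.5248]] [-339.8, 288.4, 932.8]
lid_mid 0.7 [368.5, 231.1] 337 401 216 251
lid_mid 0.48 [369.9, 261.2] 333 405 216 308
small_tin 0.88 [183.8, 219.4] 164 208 190 243
small_tin 0.16 [366.5, 234.3] 337 403 215 251
```

```bash
python3 - <<'E'
import cv2
a=cv2.imread("pics/top0.png");b=cv2.imread("pics/scene0.png")
c=cv2.resize(a[210:310,300:420],(0,0),fx=4,fy=4,interpolation=cv2.INTER_CUBIC);d=cv2.resize(b,(427,320))
import numpy as np
e=np.zeros((600,800,3),np.uint8);e[:300,:400]=cv2.resize(a,(400,300));e[300:,:400]=cv2.resize(b,(400,300))
e[:330,400:]=cv2.resize(a[210:310,300:420],(400,330),interpolation=cv2.INTER_CUBIC)
e[330:,400:]=cv2.resize(b[205:315,310:430],(400,270),interpolation=cv2.INTER_CUBIC)
cv2.imwrite("pics/m0.png",e)
E
cat > h.py <<'E'
from cell import *
import cv2,numpy as np
from scipy.optimize import least_squares
def proj(c,X):
    Y=np.asarray(X)@np.array(c["R"]).T+c["t"]
    return Y[...,:2]/Y[...,2:]*c["fx"]+[c["cx"],c["cy"]]
def fit(c,mask,r=74,z=159):
    k,_=cv2.findContours(mask.astype(np.uint8),cv2.RETR_EXTERNAL,cv2.CHAIN_APPROX_NONE)
    k=cv2.convexHull(max(k,key=len))
    a=np.linspace(0,2*np.pi,120)
    def circ(p):return proj(c,np.c_[p[0]+r*np.cos(a),p[1]+r*np.sin(a),z+0*a]).astype(np.float32)
    (u,v),(w,h),_=cv2.fitEllipse(k)
    f=lambda p:np.r_[circ(p).mean(0)-[u,v]]
    return least_squares(f,[500,0]).x,(u,v,w,h)
E
python3 - <<'E'
from h import *
for n in("top","scene"):
    c=camera(n)
    for q in("lid_mid",):
        d=trace(q,c)[0]
        for r,z in((74,159),(81.5,150)):print(n,d["conf"],fit(c,d["pixels"],r,z))
        p,e=fit(c,d["pixels"]);a=np.linspace(0,6.28,100)
        for r in(74,81.5):
            m=proj(c,np.c_[p[0]+r*np.cos(a),p[1]+r*np.sin(a),159+0*a]);print(np.ptp(m,axis=0),m.min(0))
    if n=="top":
        d=trace("small_tin",c)[0];print(fit(c,d["pixels"],52.5,120))
E
```

```text
top 0.79 (array([500.,   0.]), (361.7617492675781, 254.86758422851562, 61.11988067626953, 62.12837600708008))
top 0.79 (array([500.,   0.]), (361.7617492675781, 254.86758422851562, 61.11988067626953, 62.12837600708008))
[61.45814337 60.1265076 ] [237.29951626 213.78863507]
[67.68841375 66.22255215] [234.18150428 210.81982487]
(array([500.,   0.]), (147.99465942382812, 261.8726806640625, 44.86491775512695, 54.6204719543457))
scene 0.78 (array([500.,   0.]), (369.09326171875, 233.03878784179688, 35.95054626464844, 65.5157699584961))
scene 0.78 (array([500.,   0.]), (369.09326171875, 233.03878784179688, 35.95054626464844, 65.5157699584961))
[59.84367648 28.48464593] [258.30517234 190.89019326]
[65.92583374 31.38973685] [255.24889966 189.59594616]
```

View pics/m0.png

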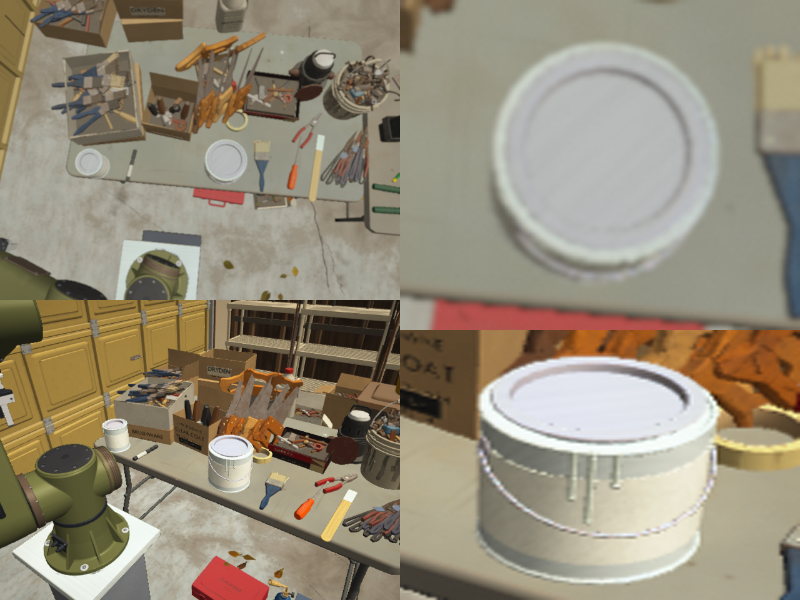

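The top view shows the tin centred near pixel (361, 257), with the brush close to its right and the small tin far left at (148, 262). The tool path over the tin is clear. I'll fix the fit next, because the float32 cast had stalled it.

```bash
sed -i 's/\.astype(np.float32)$//' h.py
python3 - <<'E'
from h import *
for n in("top","scene"):
    c=camera(n);d=trace("lid_mid",c)[0]
    p,e=fit(c,d["pixels"]);print(n,d["conf"],p.round(1),np.round(e,1))
    for r,z in((74,159),(81.5,150)):
        print(fit(c,d["pixels"],r,z)[0].round(1), end=' ')
        a=np.linspace(0,6.28,100);m=proj(c,np.c_[p[0]+r*np.cos(a),p[1]+r*np.sin(a),z+0*a]);print(np.ptp(m,axis=0).round(1))
    im=cv2.resize(c["image"][205:315,300:420,::-1],None,fx=5,fy=5,interpolation=cv2.INTER_CUBIC)
    for r,z,col in((60,159,(0,0,255)),(74,159,(0,180,0)),(81.5,150,(255,0,0))):
        a=np.linspace(0,6.28,100);m=proj(c,np.c_[p[0]+r*np.cos(a),p[1]+r*np.sin(a),z+0*a])
        cv2.polylines(im,[np.int32(((m-[300,205]+.5)*5))],True,col,1)
    cv2.imwrite(f"pics/o_{n}.png",im)
a,b=cv2.imread("pics/o_top.png"),cv2.imread("pics/o_scene.png")
cv2.imwrite("pics/o.png",cv2.resize(np.hstack([a,b]),(800,367)))
E
```

```text
top 0.56 [ 492.3 -227.4] [362.  255.1  59.8  61.6]
[ 492.3 -227.4] [61.7 60.7]
[ 494.1 -228.1] [67.5 66.4]
scene 0.78 [ 486.9 -230.4] [369.2 233.   35.3  65.2]
[ 486.9 -230.4] [66.2 34.7]
[ 500.5 -224. ] [72.7 38.5]
```

View pics/o.png

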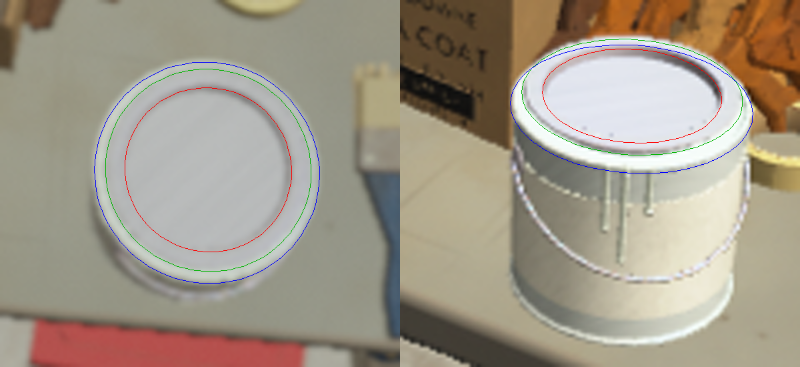

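The fit puts the tin's axis near (490, -228). Now I'll travel there at constant height, with the fingers shut.

Emit:
servo_tool(motion=[{"dx": -0.25, "dy": -0.32, "fingers": 1}, {"dx": -0.5, "dy": -0.63, "fingers": 1}, {"dx": -0.755, "dy": -0.95, "fingers": 1}], newtons=20)

```text
schema error: expected keys wx, wy, wz, dx, dy, dz, fingers
```

Emit:
servo_tool(motion=[{"wx": 0, "wy": 0, "wz": 0, "dx": -0.25, "dy": -0.32, "dz": 0, "fingers": 1}, {"wx": 0, "wy": 0, "wz": 0, "dx": -0.5, "dy": -0.63, "dz": 0, "fingers": 1}, {"wx": 0, "wy": 0, "wz": 0, "dx": -0.755, "dy": -0.95, "dz": 0, "fingers": 1}], newtons=20)

```text
clock: 1.25
eef_pos: [173.6, 426.1, 205.3]
eef_rot: [-3.141, -0.0, 2.921]
wrist_force: [1.0, 0.7, -0.3]
finger_gap: 73.4
finger_force: 0.0
```

Emit:
servo_tool(motion=[{"wx": 0, "wy": 0, "wz": 0, "dx": -0.25, "dy": -0.32, "dz": 0, "fingers": 1}, {"wx": 0, "wy": 0, "wz": 0, "dx": -0.5, "dy": -0.63, "dz": 0, "fingers": 1}, {"wx": 0, "wy": 0, "wz": 0, "dx": -0.755, "dy": -0.95, "dz": 0, "fingers": 1}])

```text
clock: 1.55
eef_pos: [226.5, 316.8, 205.6]
eef_rot: [3.141, 0.0, 2.921]
wrist_force: [0.7, 1.2, -0.1]
finger_gap: 49.4
finger_force: 0.0
```

Emit:
servo_tool(motion=[{"wx": 0, "wy": 0, "wz": 0, "dx": -0.25, "dy": -0.32, "dz": 0, "fingers": 1}, {"wx": 0, "wy": 0, "wz": 0, "dx": -0.5, "dy": -0.63, "dz": 0, "fingers": 1}, {"wx": 0, "wy": 0, "wz": 0, "dx": -0.755, "dy": -0.95, "dz": 0, "fingers": 1}])

```text
clock: 1.85
eef_pos: [279.4, 207.5, 205.7]
eef_rot: [3.141, 0.001, 2.921]
wrist_force: [1.0, 0.6, -0.5]
finger_gap: 25.2
finger_force: 0.0
```

Emit:
servo_tool(motion=[{"wx": 0, "wy": 0, "wz": 0, "dx": -0.25, "dy": -0.32, "dz": 0, "fingers": 1}, {"wx": 0, "wy": 0, "wz": 0, "dx": -0.5, "dy": -0.63, "dz": 0, "fingers": 1}, {"wx": 0, "wy": 0, "wz": 0, "dx": -0.755, "dy": -0.95, "dz": 0, "fingers": 1}])

```text
clock: 2.15
eef_pos: [332.3, 98.2, 205.8]
eef_rot: [3.141, 0.001, 2.921]
wrist_force: [-0.1, 0.9, -0.1]
finger_gap: 1.7
finger_force: 0.0
```

Emit:
servo_tool(motion=[{"wx": 0, "wy": 0, "wz": 0, "dx": -0.25, "dy": -0.32, "dz": 0, "fingers": 1}, {"wx": 0, "wy": 0, "wz": 0, "dx": -0.5, "dy": -0.63, "dz": 0, "fingers": 1}, {"wx": 0, "wy": 0, "wz": 0, "dx": -0.755, "dy": -0.95, "dz": 0, "fingers": 1}])

```text
clock: 2.45
eef_pos: [385.2, -11.2, 205.7]
eef_rot: [3.141, 0.001, 2.92]
wrist_force: [1.1, 0.7, -0.0]
finger_gap: 0.8
finger_force: 0.0
```

Emit:
servo_tool(motion=[{"wx": 0, "wy": 0, "wz": 0.07, "dx": -0.25, "dy": -0.32, "dz": 0, "fingers": 1}, {"wx": 0, "wy": 0, "wz": 0.14, "dx": -0.5, "dy": -0.63, "dz": 0, "fingers": 1}, {"wx": 0, "wy": 0, "wz": 0.21, "dx": -0.755, "dy": -0.95, "dz": 0, "fingers": 1}, {"wx": 0, "wy": 0, "wz": 0.28, "dx": -0.755, "dy": -0.95, "dz": 0, "fingers": 1}, {"wx": 0, "wy": 0, "wz": 0.35, "dx": -0.755, "dy": -0.95, "dz": 0, "fingers": 1}, {"wx": 0, "wy": 0, "wz": 0.42, "dx": -0.755, "dy": -0.95, "dz": 0, "fingers": 1}, {"wx": 0, "wy": 0, "wz": 0.49, "dx": -0.755, "dy": -0.95, "dz": 0, "fingers": 1}, {"wx": 0, "wy": 0, "wz": 0.56, "dx": -0.755, "dy": -0.95, "dz": 0, "fingers": 1}, {"wx": 0, "wy": 0, "wz": 0.63, "dx": -0.755, "dy": -0.95, "dz": 0, "fingers": 1}, {"wx": 0, "wy": 0, "wz": 0.675, "dx": -0.755, "dy": -0.95, "dz": 0, "fingers": 1}])

```text
clock: 3.45
eef_pos: [437.6, -118.7, 205.5]
eef_rot: [3.141, 0.0, 1.565]
wrist_force: [0.7, 0.4, 0.3]
finger_gap: 0.4
finger_force: 0.0
```

Run:
```python
from h import *
s=read_state();print(s["eef_pos"],s["eef_rot"],s["joints"])
c=camera("wrist");cv2.imwrite("pics/w.png",c["image"][:,:,::-1])
R=np.array(c["R"]);print(c["fx"],c["cx"],c["cy"],R.round(3).tolist(),(-R.T@c["t"]).round(1))
a=np.linspace(0,2*np.pi,200)
def fe(X):
    Y=X@R.T+c["t"];th=np.arctan2(np.hypot(Y[:,0],Y[:,1]),Y[:,2]);ph=np.arctan2(Y[:,1],Y[:,0])
    return np.c_[c["cx"]+c["fx"]*th*np.cos(ph),c["cy"]+c["fx"]*th*np.sin(ph)]
im=c["image"][:,:,::-1].copy()
for r,z,col in((60,159,(0,0,255)),(81.5,150,(255,0,0))):
    cv2.polylines(im,[np.int32(fe(np.c_[490+r*np.cos(a),-228+r*np.sin(a),z+0*a]))],True,col,1)
for X in((580,-228),(490,-138)):
    q=fe(np.array([[X[0],X[1],150.]]))[0];cv2.circle(im,tuple(int(v) for v in q),3,(0,255,0),1)
cv2.imwrite("pics/wo.png",im)
```

```text
[ 437.64844413 -118.73551887  205.51387272] [3.14144573e+00 5.74276344e-05 1.56528890e+00] [-3.45722228e-01  8.28062245e-02  1.77952929e+00 -5.33593730e-06
  1.27909948e+00 -3.40213277e-01]
371.64829954431775 318.4493811461674 242.17321435347984 [[1.0, -0.005, 0.001], [-0.005, -0.973, 0.231], [-0.0, -0.231, -0.973]] [437.5 -52.1 385.6]
```

View pics/wo.png

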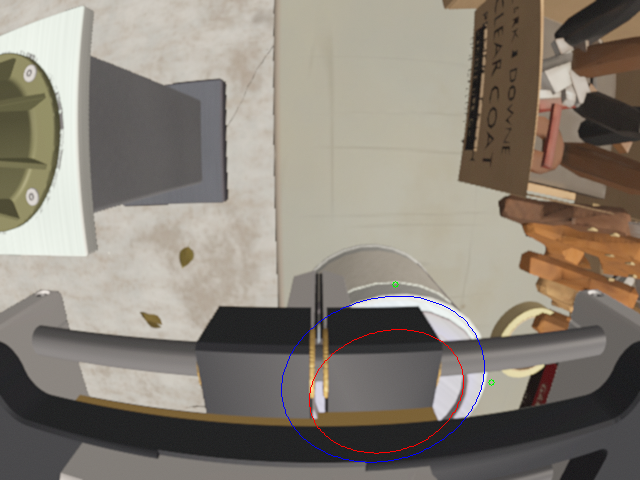

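The wrist view shows the overlay matching the tin's bead at (485, 365) and (395, 297), so the centre (490, -228) holds. Next I'll check how far the 177 mm gripper body stays from the saw pile behind the tin.

Run:
```python
from h import *
c=camera("top");im=c["image"][:,:,::-1].copy()
for (x0,x1,y0,y1) in((401,579,-198,-124),(468,646,-265,-191),(448,626,-218,-143)):
    P=np.array([(x0,y0,247),(x1,y0,247),(x1,y1,247),(x0,y1,247)],float)
    cv2.polylines(im,[np.int32(proj(c,P))],True,(0,0,255),1)
c2=camera("scene");im2=c2["image"][:,:,::-1].copy()
for (x0,x1,y0,y1) in((401,579,-198,-124),(468,646,-265,-191),(448,626,-218,-143)):
    P=np.array([(x0,y0,247),(x1,y0,247),(x1,y1,247),(x0,y1,247)],float)
    cv2.polylines(im2,[np.int32(proj(c2,P))],True,(0,0,255),1)
A=cv2.resize(im[100:310,260:460],(400,420));B=cv2.resize(im2[100:310,280:480],(400,420))
cv2.imwrite("pics/cl.png",np.hstack([A,B]))
```

```text
(no output)
```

View pics/cl.png

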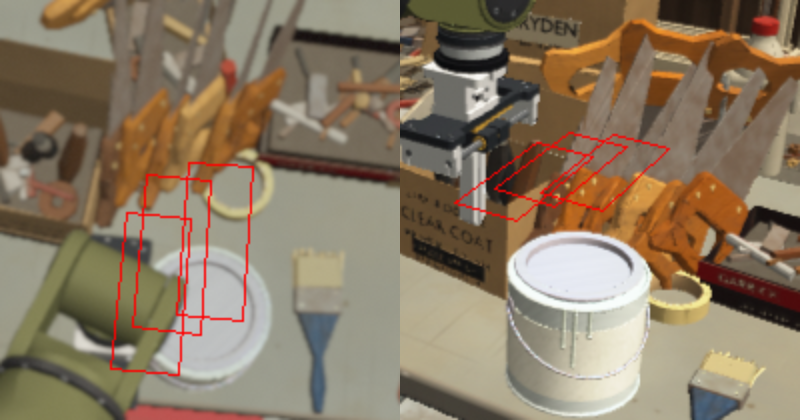

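Swinging the long gripper body parallel to y (yaw 0) keeps it clear of the saws, so I'll do that.

Emit:
servo_tool(motion=[{"wx": 0, "wy": 0, "wz": 0.075, "dx": 0, "dy": 0, "dz": 0, "fingers": 1}, {"wx": 0, "wy": 0, "wz": 0.15, "dx": 0, "dy": 0, "dz": 0, "fingers": 1}, {"wx": 0, "wy": 0, "wz": 0.225, "dx": 0, "dy": 0, "dz": 0, "fingers": 1}, {"wx": 0, "wy": 0, "wz": 0.3, "dx": 0, "dy": 0, "dz": 0, "fingers": 1}, {"wx": 0, "wy": 0, "wz": 0.375, "dx": 0, "dy": 0, "dz": 0, "fingers": 1}, {"wx": 0, "wy": 0, "wz": 0.45, "dx": 0, "dy": 0, "dz": 0, "fingers": 1}, {"wx": 0, "wy": 0, "wz": 0.525, "dx": 0, "dy": 0, "dz": 0, "fingers": 1}, {"wx": 0, "wy": 0, "wz": 0.6, "dx": 0, "dy": 0, "dz": 0, "fingers": 1}, {"wx": 0, "wy": 0, "wz": 0.675, "dx": 0, "dy": 0, "dz": 0, "fingers": 1}, {"wx": 0, "wy": 0, "wz": 0.75, "dx": 0, "dy": 0, "dz": 0, "fingers": 1}])

```text
clock: 4.6
eef_pos: [437.6, -118.7, 205.5]
eef_rot: [3.142, -0.0, 0.068]
wrist_force: [0.9, -0.2, 0.5]
finger_gap: 0.3
finger_force: 0.0
```

Emit:
servo_tool(motion=[{"wx": 0, "wy": 0, "wz": 0.035, "dx": 0, "dy": 0, "dz": 0, "fingers": 1}, {"wx": 0, "wy": 0, "wz": 0.035, "dx": 0, "dy": 0, "dz": 0, "fingers": 1}, {"wx": 0, "wy": 0, "wz": 0.035, "dx": 0, "dy": 0, "dz": 0, "fingers": 1}])

```text
clock: 4.9
eef_pos: [437.6, -118.8, 205.5]
eef_rot: [3.142, -0.0, 0.005]
wrist_force: [-0.3, -0.1, -0.4]
finger_gap: 0.1
finger_force: 0.0
```

Emit:
servo_tool(motion=[{"wx": 0, "wy": 0, "wz": 0, "dx": 0.25, "dy": 0.2, "dz": 0, "fingers": 1}, {"wx": 0, "wy": 0, "wz": 0, "dx": 0.524, "dy": 0.422, "dz": 0.1, "fingers": 1}, {"wx": 0, "wy": 0, "wz": 0, "dx": 0.524, "dy": 0.422, "dz": 0.36, "fingers": 1}, {"wx": 0, "wy": 0, "wz": 0, "dx": 0.524, "dy": 0.422, "dz": 0.42, "fingers": 1}, {"wx": 0, "wy": 0, "wz": 0, "dx": 0.524, "dy": 0.422, "dz": 0.45, "fingers": 1}, {"wx": 0, "wy": 0, "wz": 0, "dx": 0.524, "dy": 0.422, "dz": 0.47, "fingers": 1}, {"wx": 0, "wy": 0, "wz": 0, "dx": 0.524, "dy": 0.422, "dz": 0.48, "fingers": 1}, {"wx": 0, "wy": 0, "wz": 0, "dx": 0.524, "dy": 0.422, "dz": 0.48, "fingers": 1}])

```text
clock: 5.7
eef_pos: [490.3, -160.7, 158.5]
eef_rot: [3.141, -0.001, 0.001]
wrist_force: [-1.6, 2.0, 5.0]
finger_gap: 0.9
finger_force: 2.3
```

Emit:
servo_tool(motion=[{"wx": 0, "wy": 0, "wz": 0, "dx": 0, "dy": 0, "dz": 0.01, "fingers": 1}, {"wx": 0, "wy": 0, "wz": 0, "dx": 0, "dy": 0, "dz": 0.02, "fingers": 1}, {"wx": 0, "wy": 0, "wz": 0, "dx": 0, "dy": 0, "dz": 0.03, "fingers": 1}, {"wx": 0, "wy": 0, "wz": 0, "dx": 0, "dy": 0, "dz": 0.04, "fingers": 1}, {"wx": 0, "wy": 0, "wz": 0, "dx": 0, "dy": 0, "dz": 0.04, "fingers": 1}])

```text
clock: 6.2
eef_pos: [490.4, -160.7, 154.5]
eef_rot: [3.141, -0.002, 0.001]
wrist_force: [-2.9, 4.3, 7.5]
finger_gap: 0.5
finger_force: 4.0
```

Emit:
servo_tool(motion=[{"wx": 0, "wy": 0, "wz": 0, "dx": 0, "dy": 0, "dz": -0.15, "fingers": 1}, {"wx": 0, "wy": 0, "wz": 0, "dx": 0.34, "dy": 0.34, "dz": -0.15, "fingers": 1}, {"wx": 0, "wy": 0, "wz": 0, "dx": 0.67, "dy": 0.67, "dz": -0.15, "fingers": 1}, {"wx": 0, "wy": 0, "wz": 0, "dx": 0.67, "dy": 0.67, "dz": -0.08, "fingers": 1}, {"wx": 0, "wy": 0, "wz": 0, "dx": 0.67, "dy": 0.67, "dz": -0.06, "fingers": 1}, {"wx": 0, "wy": 0, "wz": 0, "dx": 0.67, "dy": 0.67, "dz": -0.045, "fingers": 1}, {"wx": 0, "wy": 0, "wz": 0, "dx": 0.67, "dy": 0.67, "dz": -0.03, "fingers": 1}, {"wx": 0, "wy": 0, "wz": 0, "dx": 0.67, "dy": 0.67, "dz": -0.015, "fingers": 1}, {"wx": 0, "wy": 0, "wz": 0, "dx": 0.67, "dy": 0.67, "dz": 0, "fingers": 1}, {"wx": 0, "wy": 0, "wz": 0, "dx": 0.67, "dy": 0.67, "dz": 0, "fingers": 1}])

```text
clock: 7.2
eef_pos: [556.9, -227.3, 154.7]
eef_rot: [3.141, -0.001, 0.001]
wrist_force: [-3.3, 2.0, 6.2]
finger_gap: 0.3
finger_force: 3.1
```

Emit:
servo_tool(motion=[{"wx": 0, "wy": 0, "wz": 0, "dx": 0, "dy": 0, "dz": -0.15, "fingers": 1}, {"wx": 0, "wy": 0, "wz": 0, "dx": -0.34, "dy": 0.34, "dz": -0.15, "fingers": 1}, {"wx": 0, "wy": 0, "wz": 0, "dx": -0.67, "dy": 0.67, "dz": -0.15, "fingers": 1}, {"wx": 0, "wy": 0, "wz": 0, "dx": -0.67, "dy": 0.67, "dz": -0.08, "fingers": 1}, {"wx": 0, "wy": 0, "wz": 0, "dx": -0.67, "dy": 0.67, "dz": -0.06, "fingers": 1}, {"wx": 0, "wy": 0, "wz": 0, "dx": -0.67, "dy": 0.67, "dz": -0.045, "fingers": 1}, {"wx": 0, "wy": 0, "wz": 0, "dx": -0.67, "dy": 0.67, "dz": -0.03, "fingers": 1}, {"wx": 0, "wy": 0, "wz": 0, "dx": -0.67, "dy": 0.67, "dz": -0.015, "fingers": 1}, {"wx": 0, "wy": 0, "wz": 0, "dx": -0.67, "dy": 0.67, "dz": 0, "fingers": 1}, {"wx": 0, "wy": 0, "wz": 0, "dx": -0.67, "dy": 0.67, "dz": 0, "fingers": 1}])

```text
clock: 8.2
eef_pos: [491.0, -294.4, 154.4]
eef_rot: [3.14, -0.001, 0.003]
wrist_force: [-3.8, -2.2, 7.4]
finger_gap: 0.2
finger_force: 3.6
```

Emit:
servo_tool(motion=[{"wx": 0, "wy": 0, "wz": 0, "dx": 0, "dy": 0, "dz": -0.15, "fingers": 1}, {"wx": 0, "wy": 0, "wz": 0, "dx": -0.34, "dy": -0.34, "dz": -0.15, "fingers": 1}, {"wx": 0, "wy": 0, "wz": 0, "dx": -0.68, "dy": -0.67, "dz": -0.15, "fingers": 1}, {"wx": 0, "wy": 0, "wz": 0, "dx": -0.68, "dy": -0.67, "dz": -0.08, "fingers": 1}, {"wx": 0, "wy": 0, "wz": 0, "dx": -0.68, "dy": -0.67, "dz": -0.06, "fingers": 1}, {"wx": 0, "wy": 0, "wz": 0, "dx": -0.68, "dy": -0.67, "dz": -0.045, "fingers": 1}, {"wx": 0, "wy": 0, "wz": 0, "dx": -0.68, "dy": -0.67, "dz": -0.03, "fingers": 1}, {"wx": 0, "wy": 0, "wz": 0, "dx": -0.68, "dy": -0.67, "dz": -0.015, "fingers": 1}, {"wx": 0, "wy": 0, "wz": 0, "dx": -0.68, "dy": -0.67, "dz": 0, "fingers": 1}, {"wx": 0, "wy": 0, "wz": 0, "dx": -0.68, "dy": -0.67, "dz": 0, "fingers": 1}])

```text
clock: 9.2
eef_pos: [422.8, -228.4, 153.8]
eef_rot: [3.141, -0.001, 0.001]
wrist_force: [1.3, 1.4, 4.0]
finger_gap: 0.3
finger_force: 2.6
```

Emit:
servo_tool(motion=[{"wx": 0, "wy": 0, "wz": 0, "dx": 0, "dy": 0, "dz": -0.15, "fingers": 1}, {"wx": 0, "wy": 0, "wz": 0, "dx": 0.34, "dy": -0.34, "dz": -0.15, "fingers": 1}, {"wx": 0, "wy": 0, "wz": 0, "dx": 0.67, "dy": -0.67, "dz": -0.15, "fingers": 1}, {"wx": 0, "wy": 0, "wz": 0, "dx": 0.67, "dy": -0.67, "dz": -0.07, "fingers": 1}, {"wx": 0, "wy": 0, "wz": 0, "dx": 0.67, "dy": -0.67, "dz": -0.04, "fingers": 1}, {"wx": 0, "wy": 0, "wz": 0, "dx": 0.67, "dy": -0.67, "dz": -0.02, "fingers": 1}, {"wx": 0, "wy": 0, "wz": 0, "dx": 0.67, "dy": -0.67, "dz": 0, "fingers": 1}, {"wx": 0, "wy": 0, "wz": 0, "dx": 0.67, "dy": -0.67, "dz": 0.015, "fingers": 1}, {"wx": 0, "wy": 0, "wz": 0, "dx": 0.67, "dy": -0.67, "dz": 0.03, "fingers": 1}, {"wx": 0, "wy": 0, "wz": 0, "dx": 0.67, "dy": -0.67, "dz": 0.03, "fingers": 1}])

```text
clock: 10.2
eef_pos: [488.8, -161.6, 151.3]
eef_rot: [3.141, -0.001, -0.001]
wrist_force: [-1.0, 1.4, 5.6]
finger_gap: 0.1
finger_force: 3.2
```

Emit:
servo_tool(motion=[{"wx": 0, "wy": 0, "wz": 0, "dx": 0, "dy": 0, "dz": -0.15, "fingers": 1}, {"wx": 0, "wy": 0, "wz": 0, "dx": 0.34, "dy": 0.34, "dz": -0.15, "fingers": 1}, {"wx": 0, "wy": 0, "wz": 0, "dx": 0.68, "dy": 0.67, "dz": -0.15, "fingers": 1}, {"wx": 0, "wy": 0, "wz": 0, "dx": 0.68, "dy": 0.67, "dz": -0.07, "fingers": 1}, {"wx": 0, "wy": 0, "wz": 0, "dx": 0.68, "dy": 0.67, "dz": -0.05, "fingers": 1}, {"wx": 0, "wy": 0, "wz": 0, "dx": 0.68, "dy": 0.67, "dz": -0.035, "fingers": 1}, {"wx": 0, "wy": 0, "wz": 0, "dx": 0.68, "dy": 0.67, "dz": -0.02, "fingers": 1}, {"wx": 0, "wy": 0, "wz": 0, "dx": 0.68, "dy": 0.67, "dz": -0.005, "fingers": 1}, {"wx": 0, "wy": 0, "wz": 0, "dx": 0.68, "dy": 0.67, "dz": 0.01, "fingers": 1}, {"wx": 0, "wy": 0, "wz": 0, "dx": 0.68, "dy": 0.67, "dz": 0.01, "fingers": 1}])

```text
clock: 11.2
eef_pos: [556.9, -227.6, 150.9]
eef_rot: [3.141, -0.001, 0.001]
wrist_force: [-6.4, 1.5, 7.9]
finger_gap: 0.5
finger_force: 4.3
```

Emit:
servo_tool(motion=[{"wx": 0, "wy": 0, "wz": 0, "dx": 0, "dy": 0, "dz": -0.15, "fingers": 1}, {"wx": 0, "wy": 0, "wz": 0, "dx": -0.34, "dy": 0.34, "dz": -0.15, "fingers": 1}, {"wx": 0, "wy": 0, "wz": 0, "dx": -0.67, "dy": 0.67, "dz": -0.15, "fingers": 1}, {"wx": 0, "wy": 0, "wz": 0, "dx": -0.67, "dy": 0.67, "dz": -0.08, "fingers": 1}, {"wx": 0, "wy": 0, "wz": 0, "dx": -0.67, "dy": 0.67, "dz": -0.06, "fingers": 1}, {"wx": 0, "wy": 0, "wz": 0, "dx": -0.67, "dy": 0.67, "dz": -0.045, "fingers": 1}, {"wx": 0, "wy": 0, "wz": 0, "dx": -0.67, "dy": 0.67, "dz": -0.03, "fingers": 1}, {"wx": 0, "wy": 0, "wz": 0, "dx": -0.67, "dy": 0.67, "dz": -0.015, "fingers": 1}, {"wx": 0, "wy": 0, "wz": 0, "dx": -0.67, "dy": 0.67, "dz": 0, "fingers": 1}, {"wx": 0, "wy": 0, "wz": 0, "dx": -0.67, "dy": 0.67, "dz": 0, "fingers": 1}])

```text
clock: 12.2
eef_pos: [491.0, -294.3, 150.6]
eef_rot: [3.141, -0.001, 0.002]
wrist_force: [-4.5, 0.3, 10.0]
finger_gap: 0.5
finger_force: 4.9
```

Emit:
servo_tool(motion=[{"wx": 0, "wy": 0, "wz": 0, "dx": 0, "dy": 0, "dz": -0.15, "fingers": 1}, {"wx": 0, "wy": 0, "wz": 0, "dx": -0.34, "dy": -0.34, "dz": -0.15, "fingers": 1}, {"wx": 0, "wy": 0, "wz": 0, "dx": -0.67, "dy": -0.67, "dz": -0.15, "fingers": 1}, {"wx": 0, "wy": 0, "wz": 0, "dx": -0.67, "dy": -0.67, "dz": -0.08, "fingers": 1}, {"wx": 0, "wy": 0, "wz": 0, "dx": -0.67, "dy": -0.67, "dz": -0.06, "fingers": 1}, {"wx": 0, "wy": 0, "wz": 0, "dx": -0.67, "dy": -0.67, "dz": -0.045, "fingers": 1}, {"wx": 0, "wy": 0, "wz": 0, "dx": -0.67, "dy": -0.67, "dz": -0.03, "fingers": 1}, {"wx": 0, "wy": 0, "wz": 0, "dx": -0.67, "dy": -0.67, "dz": -0.015, "fingers": 1}, {"wx": 0, "wy": 0, "wz": 0, "dx": -0.67, "dy": -0.67, "dz": 0, "fingers": 1}, {"wx": 0, "wy": 0, "wz": 0, "dx": -0.67, "dy": -0.67, "dz": 0, "fingers": 1}])

```text
clock: 13.2
eef_pos: [423.9, -228.6, 150.4]
eef_rot: [3.141, -0.001, 0.001]
wrist_force: [-2.2, -0.3, 11.0]
finger_gap: 0.4
finger_force: 5.7
```

Emit:
servo_tool(motion=[{"wx": 0, "wy": 0, "wz": 0, "dx": 0, "dy": 0, "dz": -0.12, "fingers": 1}, {"wx": 0, "wy": 0, "wz": 0, "dx": 0.33, "dy": -0.34, "dz": -0.12, "fingers": 1}, {"wx": 0, "wy": 0, "wz": 0, "dx": 0.66, "dy": -0.67, "dz": -0.12, "fingers": 1}, {"wx": 0, "wy": 0, "wz": 0, "dx": 0.66, "dy": -0.67, "dz": -0.06, "fingers": 1}, {"wx": 0, "wy": 0, "wz": 0, "dx": 0.66, "dy": -0.67, "dz": -0.04, "fingers": 1}, {"wx": 0, "wy": 0, "wz": 0, "dx": 0.66, "dy": -0.67, "dz": -0.02, "fingers": 1}, {"wx": 0, "wy": 0, "wz": 0, "dx": 0.66, "dy": -0.67, "dz": 0, "fingers": 1}, {"wx": 0, "wy": 0, "wz": 0, "dx": 0.66, "dy": -0.67, "dz": 0.01, "fingers": 1}, {"wx": 0, "wy": 0, "wz": 0, "dx": 0.66, "dy": -0.67, "dz": 0.015, "fingers": 1}, {"wx": 0, "wy": 0, "wz": 0, "dx": 0.66, "dy": -0.67, "dz": 0.015, "fingers": 1}])

```text
clock: 14.2
eef_pos: [489.0, -161.4, 150.1]
eef_rot: [-3.141, -0.002, -0.001]
wrist_force: [-7.4, 8.6, 19.7]
finger_gap: 1.1
finger_force: 10.4
```

Force jumped to about 20 N with the tip stalled at 150.1, which is the hard stop. I'll press the other three sides to the same depth.

Emit:
servo_tool(motion=[{"wx": 0, "wy": 0, "wz": 0, "dx": 0, "dy": 0, "dz": -0.12, "fingers": 1}, {"wx": 0, "wy": 0, "wz": 0, "dx": 0.34, "dy": 0.34, "dz": -0.12, "fingers": 1}, {"wx": 0, "wy": 0, "wz": 0, "dx": 0.68, "dy": 0.67, "dz": -0.12, "fingers": 1}, {"wx": 0, "wy": 0, "wz": 0, "dx": 0.68, "dy": 0.67, "dz": -0.07, "fingers": 1}, {"wx": 0, "wy": 0, "wz": 0, "dx": 0.68, "dy": 0.67, "dz": -0.05, "fingers": 1}, {"wx": 0, "wy": 0, "wz": 0, "dx": 0.68, "dy": 0.67, "dz": -0.035, "fingers": 1}, {"wx": 0, "wy": 0, "wz": 0, "dx": 0.68, "dy": 0.67, "dz": -0.02, "fingers": 1}, {"wx": 0, "wy": 0, "wz": 0, "dx": 0.68, "dy": 0.67, "dz": -0.01, "fingers": 1}, {"wx": 0, "wy": 0, "wz": 0, "dx": 0.68, "dy": 0.67, "dz": 0, "fingers": 1}, {"wx": 0, "wy": 0, "wz": 0, "dx": 0.68, "dy": 0.67, "dz": 0, "fingers": 1}])

```text
clock: 15.2
eef_pos: [556.7, -227.7, 150.3]
eef_rot: [3.14, -0.001, 0.001]
wrist_force: [-8.9, 1.8, 13.3]
finger_gap: 0.6
finger_force: 7.1
```

Emit:
servo_tool(motion=[{"wx": 0, "wy": 0, "wz": 0, "dx": 0, "dy": 0, "dz": -0.12, "fingers": 1}, {"wx": 0, "wy": 0, "wz": 0, "dx": -0.34, "dy": 0.34, "dz": -0.12, "fingers": 1}, {"wx": 0, "wy": 0, "wz": 0, "dx": -0.67, "dy": 0.67, "dz": -0.12, "fingers": 1}, {"wx": 0, "wy": 0, "wz": 0, "dx": -0.67, "dy": 0.67, "dz": -0.07, "fingers": 1}, {"wx": 0, "wy": 0, "wz": 0, "dx": -0.67, "dy": 0.67, "dz": -0.05, "fingers": 1}, {"wx": 0, "wy": 0, "wz": 0, "dx": -0.67, "dy": 0.67, "dz": -0.035, "fingers": 1}, {"wx": 0, "wy": 0, "wz": 0, "dx": -0.67, "dy": 0.67, "dz": -0.02, "fingers": 1}, {"wx": 0, "wy": 0, "wz": 0, "dx": -0.67, "dy": 0.67, "dz": -0.01, "fingers": 1}, {"wx": 0, "wy": 0, "wz": 0, "dx": -0.67, "dy": 0.67, "dz": 0, "fingers": 1}, {"wx": 0, "wy": 0, "wz": 0, "dx": -0.67, "dy": 0.67, "dz": 0, "fingers": 1}])

```text
clock: 16.2
eef_pos: [491.1, -294.3, 150.0]
eef_rot: [3.14, -0.001, 0.002]
wrist_force: [-7.3, 2.7, 19.0]
finger_gap: 0.5
finger_force: 9.3
```

Emit:
servo_tool(motion=[{"wx": 0, "wy": 0, "wz": 0, "dx": 0, "dy": 0, "dz": -0.12, "fingers": 1}, {"wx": 0, "wy": 0, "wz": 0, "dx": -0.34, "dy": -0.34, "dz": -0.12, "fingers": 1}, {"wx": 0, "wy": 0, "wz": 0, "dx": -0.67, "dy": -0.67, "dz": -0.12, "fingers": 1}, {"wx": 0, "wy": 0, "wz": 0, "dx": -0.67, "dy": -0.67, "dz": -0.07, "fingers": 1}, {"wx": 0, "wy": 0, "wz": 0, "dx": -0.67, "dy": -0.67, "dz": -0.05, "fingers": 1}, {"wx": 0, "wy": 0, "wz": 0, "dx": -0.67, "dy": -0.67, "dz": -0.035, "fingers": 1}, {"wx": 0, "wy": 0, "wz": 0, "dx": -0.67, "dy": -0.67, "dz": -0.02, "fingers": 1}, {"wx": 0, "wy": 0, "wz": 0, "dx": -0.67, "dy": -0.67, "dz": -0.01, "fingers": 1}, {"wx": 0, "wy": 0, "wz": 0, "dx": -0.67, "dy": -0.67, "dz": 0, "fingers": 1}, {"wx": 0, "wy": 0, "wz": 0, "dx": -0.67, "dy": -0.67, "dz": 0, "fingers": 1}])

```text
clock: 17.2
eef_pos: [424.3, -228.9, 149.8]
eef_rot: [3.14, -0.002, 0.001]
wrist_force: [-5.7, 1.8, 20.9]
finger_gap: 0.6
finger_force: 10.1
```

Emit:
servo_tool(motion=[{"wx": 0, "wy": 0, "wz": 0, "dx": 0, "dy": 0, "dz": -0.12, "fingers": 1}, {"wx": 0, "wy": 0, "wz": 0, "dx": 0.33, "dy": -0.34, "dz": -0.12, "fingers": 1}, {"wx": 0, "wy": 0, "wz": 0, "dx": 0.66, "dy": -0.67, "dz": -0.12, "fingers": 1}, {"wx": 0, "wy": 0, "wz": 0, "dx": 0.66, "dy": -0.67, "dz": -0.06, "fingers": 1}, {"wx": 0, "wy": 0, "wz": 0, "dx": 0.66, "dy": -0.67, "dz": -0.04, "fingers": 1}, {"wx": 0, "wy": 0, "wz": 0, "dx": 0.66, "dy": -0.67, "dz": -0.02, "fingers": 1}, {"wx": 0, "wy": 0, "wz": 0, "dx": 0.66, "dy": -0.67, "dz": -0.01, "fingers": 1}, {"wx": 0, "wy": 0, "wz": 0, "dx": 0.66, "dy": -0.67, "dz": 0, "fingers": 1}, {"wx": 0, "wy": 0, "wz": 0, "dx": 0.66, "dy": -0.67, "dz": 0, "fingers": 1}])

```text
clock: 18.1
eef_pos: [489.6, -161.1, 150.0]
eef_rot: [-3.141, -0.003, -0.001]
wrist_force: [-1.2, 12.2, 18.8]
finger_gap: 0.4
finger_force: 9.8
```

Emit:
servo_tool(motion=[{"wx": 0, "wy": 0, "wz": 0, "dx": 0, "dy": 0, "dz": -0.12, "fingers": 1}, {"wx": 0, "wy": 0, "wz": 0, "dx": 0.34, "dy": 0.34, "dz": -0.12, "fingers": 1}, {"wx": 0, "wy": 0, "wz": 0, "dx": 0.68, "dy": 0.67, "dz": -0.12, "fingers": 1}, {"wx": 0, "wy": 0, "wz": 0, "dx": 0.68, "dy": 0.67, "dz": -0.06, "fingers": 1}, {"wx": 0, "wy": 0, "wz": 0, "dx": 0.68, "dy": 0.67, "dz": -0.04, "fingers": 1}, {"wx": 0, "wy": 0, "wz": 0, "dx": 0.68, "dy": 0.67, "dz": -0.02, "fingers": 1}, {"wx": 0, "wy": 0, "wz": 0, "dx": 0.68, "dy": 0.67, "dz": -0.01, "fingers": 1}, {"wx": 0, "wy": 0, "wz": 0, "dx": 0.68, "dy": 0.67, "dz": 0, "fingers": 1}, {"wx": 0, "wy": 0, "wz": 0, "dx": 0.68, "dy": 0.67, "dz": 0.01, "fingers": 1}, {"wx": 0, "wy": 0, "wz": 0, "dx": 0.68, "dy": 0.67, "dz": 0.01, "fingers": 1}])

```text
clock: 19.1
eef_pos: [556.8, -228.8, 150.1]
eef_rot: [3.138, -0.003, 0.001]
wrist_force: [-5.8, -5.4, 16.9]
finger_gap: 0.5
finger_force: 8.4
```

Emit:
servo_tool(motion=[{"wx": 0, "wy": 0, "wz": 0, "dx": 0, "dy": 0, "dz": -0.2, "fingers": 1}, {"wx": 0, "wy": 0, "wz": 0, "dx": 0, "dy": 0, "dz": -0.5, "fingers": 1}, {"wx": 0, "wy": 0, "wz": 0, "dx": -0.4, "dy": -0.4, "dz": -0.8, "fingers": 1}, {"wx": 0, "wy": 0, "wz": 0, "dx": -0.8, "dy": -0.8, "dz": -0.8, "fingers": 1}, {"wx": 0, "wy": 0, "wz": 0, "dx": -1, "dy": -1, "dz": -0.8, "fingers": 1}, {"wx": 0, "wy": 0, "wz": 0, "dx": -1, "dy": -1, "dz": -0.8, "fingers": 1}, {"wx": 0, "wy": 0, "wz": 0, "dx": -1, "dy": -1, "dz": -0.8, "fingers": 1}])

```text
clock: 19.8
eef_pos: [456.3, -127.3, 228.0]
eef_rot: [3.141, -0.002, 0.002]
wrist_force: [0.0, -0.7, 0.0]
finger_gap: 0.8
finger_force: 0.0
```

Run:
```python
from h import *
c=camera("scene");a=c["image"][205:315,310:430,::-1];b=cv2.imread("pics/scene0.png")[205:315,310:430]
cv2.imwrite("pics/end.png",cv2.resize(np.hstack([b,a]),(800,367),interpolation=cv2.INTER_CUBIC))
```

```text
(no output)
```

View pics/end.png

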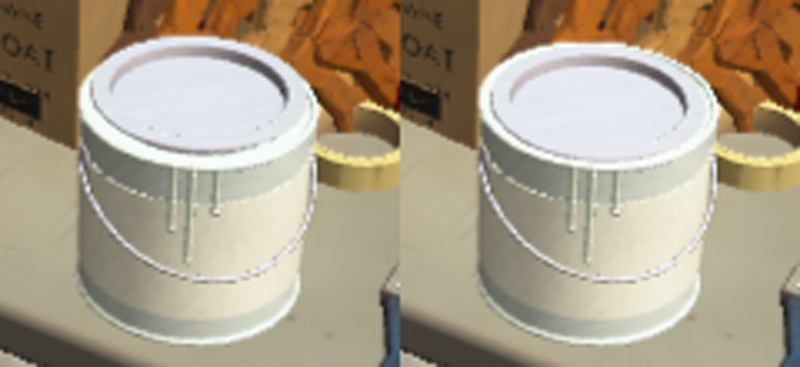

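The right half shows the lid sunk evenly in the bead, its near edge down from about row 150 to 160, and the tin hasn't moved. All four sides stalled at 149.8 to 150.3 mm with 13 to 21 N, so I'm handing in.

```bash
python3 -c "
from cell import *
print(sign_off())"
```

```text
the job is handed in; nothing more can be done
None
```

The tin is shut and the job is handed in: the lid met its hard stop at all four pressed sides, the last picture shows it seated evenly and the tin unmoved, and the arm ended clear of everything; the hand-in returned no verdict.

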